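# Open the dosing unit by its flush catch and prime the larger pump

## Task

The detergent can of the dishwasher's dosing unit has just been changed and the larger of its two pumps has to be primed: find the flush catch in the bare steel panel at the front of the unit by feel, press it in with the fingertips so that the cover springs open, and let it go. Then press the prime button in front of the larger pump all the way down and finish while still holding it down. Grasp and lift nothing, keep off the smaller pump's button and leave the things standing around where they are.

Things in the scene. Friction and masses are not known exactly. Their poses are not given: they have to be found in the camera images.
- unit: dosing unit, a grey box 240 mm deep (x), 360 mm wide (y) and 120 mm tall, screwed to the table. Origin: centre of its underside. Its x axis points from its front to its back (away from the robot), y to its left seen from the robot. On top, at the front, is a bare steel panel between two grey cheeks; behind it lies the grey cover
- panel_mid (a point): middle of the steel panel's top surface, 115 mm above the table, 78 mm in front (-x) of the unit's origin, axes as the unit's. The panel is rigid, flat, level, 72 mm deep (x) and 180 mm wide (y); cheeks and cover stand 5 mm higher. The catch's centre lies on the line along y through this point, at most 45 mm to either side, elsewhere on each unit: not reported, look or feel for it
- catch (a joint): how far the catch is pressed in, m: 0 at rest, 0.006 fully in. A steel push plate like the panel, 41 mm (x) by 46 mm (y), 1.5 mm below the panel's surface with a 2 mm gap all round. Only the catch gives under the finger: 2 N starts it, 5 N takes it fully in. It frees the cover when about 4 mm in and springs back when let go
- cover (a joint): opening of the cover, rad: 0 shut, 1.75 fully open. Plate 153 mm (x) by 360 mm (y), hinged along its far edge, 115 mm behind the unit's origin and 117 mm above the table. Locked until the catch is pressed; then its spring swings it up, away from the robot, in about two seconds, and it stays open, its edge some 270 mm above the table
- pump_large: the larger of the two pump modules under the cover, at the left or the right: round black pump head 64 mm wide, top 82 mm above the table, with its prime button in front (towards the robot). The modules stand 164 mm apart (y). Origin: centre of the module's underside, 58 mm above the table, axes as the unit's
- prime_large_top (a point): centre of the top face of the larger pump's prime button, not pressed: round button 24 mm wide, top 94 mm above the table (26 mm below the cover), 65 mm in front (-x) of the pump head's centre; nothing within 35 mm rises above it once the cover is open
- prime_large (a joint): how far the larger pump's prime button is pressed down, m: 0 at rest, 0.006 fully down; spring button, 2 N starts it and about 5 N takes it fully down
- prime_small (a joint): the same for the prime button of the smaller pump (head 38 mm wide), in the other module; not to be pressed
- tumbler: drinking glass, 72 mm wide, 105 mm tall, to the left of the unit; not to be disturbed
- jug: white plastic measuring jug with a handle, 90 mm wide, 110 mm tall, to the right of the unit; not to be disturbed
- bottle: yellow plastic bottle, 76 mm wide, 220 mm tall, to the right of the unit; not to be disturbed
- screwdriver: screwdriver lying in front of the unit, between it and the robot; not to be disturbed
- brush: pastry brush lying in front of the unit, between it and the robot; not to be disturbed
- bowl: white china bowl, 110 mm wide, 50 mm tall, to the left of the unit; not to be disturbed
- cap: loose black screw cap, 34 mm wide, 20 mm tall, standing on the left cheek of the unit (cheek top 120 mm above the table); not to be disturbed

How it is judged:
On the way, in this order (a step that is already met when the one before it is completed fails the run):
1. the catch is pressed in (value of joint catch above 0.003 m), for 0.02 s.
2. the cover has sprung open and the catch is let go (value of joint cover above 1.3 rad and value of joint catch below 0.001 m), for 0.2 s.
At the end, for the whole second after the job is handed in: the cover stands open (more than 1.3 rad), the catch is out again (less than 1 mm in), the larger pump's prime button is held more than 4.5 mm down by the fingers (more than 2 N), the smaller pump's button is not pressed (all of step 2 and value of joint prime_large above 0.0045 m and contact force between the fingers and pump_large above 2 N and value of joint prime_small below 0.001 m); the arm keeps its last pose, push and grip.
It fails at once if the smaller pump's prime button is pressed (more than 2 mm) (value of joint prime_small above 0.002 m).
It fails at once if a thing standing around is lifted, carried or pushed away (more than 30 mm) (distance of any of tumbler, jug, bottle, screwdriver, brush, bowl, cap from where it was at the start of the episode above 0.03 m).
It also fails if it takes over 45 s, if anything falls off the work surface, if the arm or the gripper's body presses on something with over 40 N, if the wrist force passes 120 N, or if a joint passes its speed limit or range.

## Robot

A 6-joint arm with a two-finger parallel gripper is mounted at the origin on the work surface. World frame = base frame: x ahead of the robot, y to its left, z up, the work surface at z = 0. Lengths are in m, angles in rad, forces in N, time in s.
With the tool pointing down it reaches from about 0.375 to 0.975 m from the base axis. Payload 3.8 kg.
Tool frame: the origin (TCP) lies midway between the tips of the shut fingers; the grasp point (between the pads) lies 19 mm behind it (manip.grip_point_offset is the z of the grasp point in the tool frame, in m); z points along the fingers, y is the direction in which the jaws open and shut (so a half turn about z gives the same grasp; the last joint's range is limited). The gripper opens to 85 mm and grips with 20 to 120 N. Pads are 22 mm wide; open, the fingers measure 114 mm over their backs; the gripper's body (76 mm by 85 mm) begins 54 mm behind the grasp point. The pads swing forward as they close: fully open they stand 13 mm farther back than shut.
Start: joints at [1.073, 0.264, 1.604, -0, 1.274, -0.037], TCP at [0.3, 0.605, 0.231] pointing down, gripper open.
Joint ranges: [-2.63, 2.63], [-0.94, 2.18], [0.31, 2.57], [-1.31, 4.45], [0, 2.66], [-2.55, 2.55]. Speed limits (rad/s): [2.57, 2.57, 3.14, 3.14, 3.14, 3.14].

## Interface

Orientations are given as a unit quaternion [x, y, z, w].
In Python, from workcell import manip gives the robot as it stands.
- The arm moves only by the tool servo_tool, never from a script. Its argument "deltas" is text: rows parted by semicolons, each of 6 numbers parted by spaces: the shift along the tool's x, y, z in mm, then the turn, a rotation vector about the tool's x, y, z in degrees. In form: x y z ax ay az; .... A call has 1 to 10 rows; each row is the pose to reach, as a shift and turn from the pose commanded when the call began, along the tool's axes at that moment; what a row does not reach only later rows make up. A row lasts 1/12 s, in which the tool goes at most 41.7 mm and 7.16 degrees, less where a joint would pass 70% of its speed; a pose out of reach is approached as far as the arm can. A call with a gripper value outside its range is refused whole. "gripper" is the closure, from 0 (fully open) to 1 (shut), set as the call begins (left out, the last holds). The fingers move at their own pace and stop on an object; "newtons" is the grip in N (left out, the last holds). Time passes only in rows, so rows that repeat a pose let the fingers close. It gives the time, the measured TCP pose, the force and the opening at its end, in the units of the state.
- manip.get_state(): the state, without advancing time (a new reading comes with each control period).
- manip.read_camera(name): name is "scene" or "top" or "wrist"; returns (picture, depth): 384x512x3 uint8, blue, green, red; 384x512 float32, m along the optical axis (not along the pixel's ray), 0 where there is no reading.
- manip.calibration(name): a dict with "camera_matrix" (3x3 intrinsics, pixels), "R" (3x3) and "t" (3): a world point X has camera coordinates R X + t. Camera axes: x right, y down, z forward; pixel columns grow to the right and rows downward; lengths in m; the calibration is good to about 2 mm. A picture is of the moment at which its call begins: read the wrist's pose just before it. calibration takes no time and is no camera call; for the wrist camera it gives the pose at the moment of the call.
- manip.finish_job(): hands the job in, once; it reports no verdict.
The state is a dict: "time": time; "q": joint angles; "qd": joint speeds; "effort": joint torques, N m; "eef_pos": TCP position; "eef_rot": TCP orientation; "ft_force": force on the tool from outside, world axes, zero at the start; "moment": the same for the moment, N m; "width": finger opening in m.
Only numpy, scipy, OpenCV 4.12 (cv2) and the standard library are available. Lean on these libraries where they do the work, as an engineer would, in place of code of your own. Each camera call takes 0.05 s, during which the arm holds its last target.

## Working session

There is one attempt and no reset: what is moved stays moved. The work goes in short steps, Python scripts to look and compute and a tool call to move; the robot and the scene stay as the last step left them, time stands still between calls to the robot, and variables do not carry over. Pictures are saved under pics/ and viewed, and the job is handed in when it is done.

Besides the shell and the picture viewer there is one more tool, called as name(argument=value, ...), one argument or row to a line, values as JSON. servo_tool: Moves the arm, as the interface text tells. Its arguments: {"type":"object","properties":{"deltas":{"type":"string"},"gripper":{"type":"number"},"newtons":{"type":"number"}},"required":["deltas"]}

```bash
mkdir -p pics; ls
python3 - <<'E'
from workcell import manip
import cv2,numpy as np
s=manip.get_state();print(s)
for n in ("scene","top"):
    im,d=manip.read_camera(n);cv2.imwrite(f"pics/{n}0.png",im);np.save(f"pics/{n}0.npy",d)
    print(n,manip.calibration(n),d.min(),d.max())
E
```

```text
pics
{'time': 0.0, 'q': array([ 1.07309145e+00,  2.64772866e-01,  1.60535526e+00, -1.46712955e-05,
        1.27366826e+00, -3.69193554e-02]), 'qd': array([ 1.52884277e-05,  4.53431089e-04, -3.67809521e-04, -8.36058121e-04,
       -3.49147223e-04,  5.07104545e-04]), 'effort': array([-1.55045880e-03, -5.15089273e+01, -3.67316616e+01, -1.61788016e-04,
        1.31106822e-02, -2.57771319e-05]), 'eef_pos': array([0.29981813, 0.60396604, 0.22995883]), 'eef_rot': array([ 2.28357685e-01,  9.73576681e-01, -1.06458397e-03, -2.84283864e-04]), 'ft_force': array([-0.50901094,  0.77312289, -0.07011146]), 'moment': array([-3.72956971e-02, -4.29755767e-05,  2.32231944e-03]), 'width': 0.08549914304162173}
scene {'camera_matrix': array([[460.76724026,   0.        , 251.16960743],
       [  0.        , 460.76724026, 185.18949415],
       [  0.        ,   0.        ,   1.        ]]), 'R': array([[-0.02131977,  0.99977116, -0.00176189],
       [ 0.80494036,  0.01611979, -0.59313671],
       [-0.59297258, -0.01406376, -0.80509983]]), 't': array([-0.00798387, -0.36068597,  1.45011935])} 0.0 3.044438
top {'camera_matrix': array([[444.6235523 ,   0.        , 256.85366504],
       [  0.        , 444.6235523 , 196.31059018],
       [  0.        ,   0.        ,   1.        ]]), 'R': array([[-0.0063099 , -0.99995255, -0.00742162],
       [-0.99407359,  0.00707793, -0.10847857],
       [ 0.10852595,  0.00669315, -0.99407108]]), 't': array([0.0294261 , 0.54528789, 1.03064611])} 0.0 1.9521664
```

View pics/scene0.png

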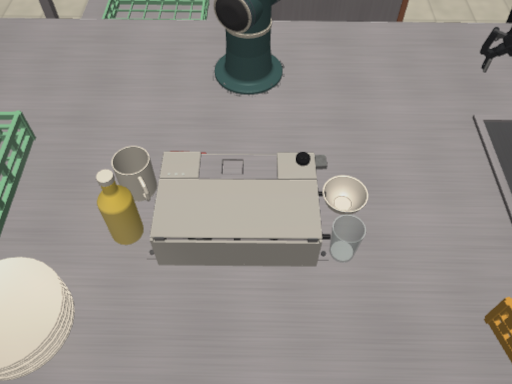

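View pics/top0.png

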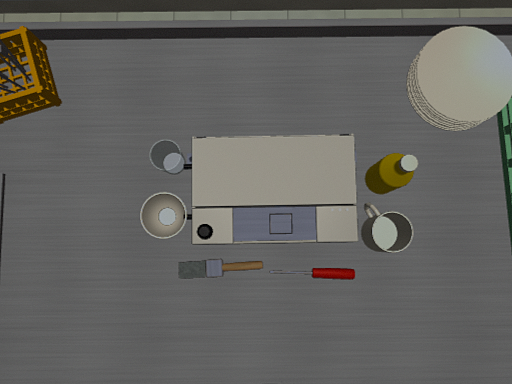

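The scene view looks from behind the unit toward the robot. The top view shows the unit, with the steel panel at about (233–317, 206–241) and a catch outline at about (281,224). The cap sits at (205,231), and the brush and screwdriver lie in front. Next I'll measure the unit's pose and the catch.

```bash
cat > h.py <<'E'
import numpy as np,cv2
from workcell import manip
def ray(n,u,v,z,cal=None):
    c=cal or manip.calibration(n);K,R,t=c["camera_matrix"],c["R"],c["t"]
    d=R.T@np.linalg.inv(K)@np.array([u,v,1.]);o=-R.T@t
    return o+d*(z-o[2])/d[2]
def proj(n,X,cal=None):
    c=cal or manip.calibration(n);p=c["camera_matrix"]@(c["R"]@np.array(X)+c["t"]);return p[:2]/p[2]
E
python3 - <<'E'
from h import *
im=cv2.imread("pics/top0.png").astype(int)
d=np.load("pics/top0.npy")
b,g,r=im[...,0],im[...,1],im[...,2]
print(im[170,270],im[225,250],im[225,281],im[225,340],im[300,250])
m=((b-r>12)).astype(np.uint8); m[:190]=0;m[250:]=0;m[:,:225]=0;m[:,325:]=0
cs=max(cv2.findContours(m,cv2.RETR_EXTERNAL,2)[0],key=cv2.contourArea)
R=cv2.minAreaRect(cs);print(R)
for p in cv2.boxPoints(R):print(p,ray("top",*p,.115)[:2])
m=((r-b>5)&(r>120)).astype(np.uint8)
for c in cv2.findContours(m,cv2.RETR_EXTERNAL,2)[0]:
    if cv2.contourArea(c)>300:
        R=cv2.minAreaRect(c);print(R)
        for p in cv2.boxPoints(R):print(p,ray("top",*p,.12)[:2])
# depth heights
c=manip.calibration("top")
for u,v in((270,170),(250,225),(281,225),(340,225),(300,300),(205,231)):
    z=d[v,u];X=c["R"].T@(z*np.linalg.inv(c["camera_matrix"])@[u,v,1]-c["t"]);print(u,v,X)
z=cv2.resize(cv2.imread("pics/top0.png")[195:285,170:370],None,fx=4,fy=4,interpolation=2);cv2.imwrite("pics/z0.png",z)
E
```

```text
[137 148 150] [112  99  96] [117 103  99] [133 145 148] [97 99 99]
((274.11431884765625, 222.8564453125), (33.64532470703125, 82.02193450927734), 89.04515838623047)
[232.8287  206.71954] [0.5136391  0.07788873]
[314.83926 205.35269] [ 0.515391   -0.10139324]
[315.39993 238.99335] [ 0.44221063 -0.10111111]
[233.38937 240.3602 ] [0.44039763 0.07670449]
((212.0, 225.5), (35.0, 40.0), 90.0)
[192. 208.] [0.51103004 0.16650333]
[232. 208.] [0.51042692 0.07938796]
[232. 243.] [0.43469837 0.0794064 ]
[192. 243.] [0.43524602 0.16578113]
((336.568603515625, 223.12684631347656), (35.11076736450195, 40.075927734375), 88.15238952636719)
[315.97504 206.22665] [ 0.51302889 -0.1032008 ]
[356.03015 204.93454] [ 0.51524115 -0.19019825]
[357.16217 240.02704] [ 0.43935742 -0.19032079]
[317.10706 241.31915] [ 0.43713737 -0.10406538]
((166.5, 217.0), (30.0, 31.0), 90.0)
[151. 202.] [0.52478127 0.25617476]
[182. 202.] [0.52430561 0.18845759]
[182. 232.] [0.45906597 0.18767636]
[151. 232.] [0.45950442 0.25489797]
((273.2059326171875, 169.76953125), (69.56404113769531, 163.29071044921875), 89.27477264404297)
[... 523 characters left out ...]
.40779876708984, 44.18003463745117), 75.25643920898438)
[-17.40932  35.84456] [0.90829717 0.6484816 ]
[25.316067 24.60104 ] [0.93425509 0.55197906]
[42.725388 90.756485] [0.77764711 0.5048288 ]
[1.9073486e-06 1.0200000e+02] [0.75245921 0.5997902 ]
((259.0, 15.0), (8.0, 54.0), 90.0)
[232.  11.] [0.96210865 0.07927793]
[286.  11.] [ 0.96082571 -0.04408752]
[286.  19.] [ 0.94161421 -0.04382972]
[232.  19.] [0.94287629 0.07928262]
270 170 [ 0.59317847 -0.00401506  0.12189106]
250 225 [0.47342031 0.04049491 0.11558517]
281 225 [ 0.47310036 -0.02706366  0.11268232]
340 225 [ 0.47181263 -0.15376559  0.12276556]
300 300 [ 0.29912465 -0.07528859  0.00327557]
205 231 [0.46025186 0.13533124 0.1404565 ]
```

```bash
sleep 0
```

```text
(no output)
```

View pics/z0.png

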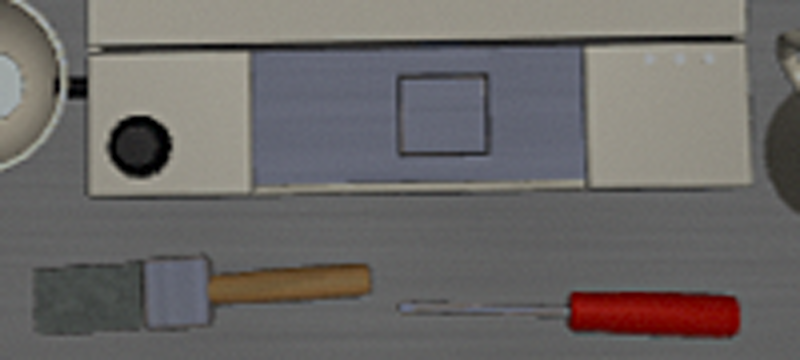

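The catch outline measures about 49×45 mm, which matches the catch plus its gap, and its depth reads lower than the panel. I'll compute the move to a point above it.

```bash
cat >> h.py <<'E'
from scipy.spatial.transform import Rotation as Ro
def delta(target,q=(0,1,0,0)):
    s=manip.get_state();R=Ro.from_quat(s["eef_rot"])
    d=R.inv().apply(np.array(target)-s["eef_pos"])*1000
    rv=(R.inv()*Ro.from_quat(q)).as_rotvec(degrees=True)
    print("pos",s["eef_pos"].round(4),"delta",d.round(1),rv.round(2))
E
python3 - <<'E'
from h import *
im=cv2.imread("pics/top0.png").astype(int);g=im.sum(2)
m=(g<230).astype(np.uint8);m[:212]=0;m[236:]=0;m[:,:240]=0;m[:,310:]=0
ys,xs=np.nonzero(m);print(xs.min(),xs.max(),ys.min(),ys.max())
u,v=(xs.min()+xs.max())/2,(ys.min()+ys.max())/2
X=ray("top",u,v,.115);print("catch",u,v,X,"size",ray("top",xs.min()-.5,ys.min()-.5,.115)-ray("top",xs.max()+.5,ys.max()+.5,.115))
p=proj("scene",X);print("in scene",p)
d=np.load("pics/top0.npy");print(d[216:231,274:288].mean()-d[216:231,250:264].mean(),d[216:231,274:288].mean()-d[216:231,297:311].mean())
delta([X[0]-.006,X[1],.16])
E
```

```text
269 292 213 233
catch 280.5 223.0 [ 0.47735469 -0.02591951  0.115     ] size [0.04603596 0.05167704 0.        ]
in scene [232.18866262 165.86761964]
0.0011099577 0.006315708
pos [0.2998 0.604  0.2301] delta [-433.8 -487.8   71. ] [ -0.12  -0.03 -26.4 ]
```

servo_tool(
  deltas="-20 -22 0 0 0 -1; -45 -50 0 0 0 -3; -70 -78 0 0 0 -5; -95 -107 0 0 0 -7; -120 -135 0 0 0 -9; -145 -163 0 0 0 -11; -170 -191 0 0 0 -13; -195 -219 0 0 0 -15; -220 -247 0 0 0 -17; -245 -275 0 0 0 -19",
  gripper=1,
)

```text
time: 0.93
eef_pos: [0.397, 0.2475, 0.2309]
eef_rot: [0.063, 0.998, -0.0, -0.0]
ft_force: [0.6, -0.1, 1.1]
width: 0.0004
```

```bash
python3 -c "
from h import *
delta([.4715,-.0259,.16]);s=manip.get_state();print(s['time'],s['width'],s['ft_force'])"
```

```text
pos [0.397  0.2475 0.2309] delta [-108.5 -261.7   71. ] [-0.02 -0.02 -7.28]
0.9333 0.0004231083893312443 [ 0.60760548 -0.06534629  1.11267028]
```

servo_tool(
  deltas="-12 -28 2 0 0 -1; -25 -58 5 0 0 -2; -37 -88 10 0 0 -3; -50 -118 15 0 0 -4; -62 -148 22 0 0 -5; -75 -178 30 0 0 -6; -87 -208 38 0 0 -7; -98 -236 48 0 0 -7; -105 -253 60 0 0 -7; -106 -256 71 0 0 -7",
)

```text
time: 1.77
eef_pos: [0.4699, -0.021, 0.1596]
eef_rot: [0.005, 1.0, -0.001, 0.0]
ft_force: [-0.4, 0.3, -0.3]
width: 0.0
```

Run:
```python
from h import *
delta([.4715,-.0259,.12]);
im,d=manip.read_camera("wrist");cv2.imwrite("pics/w1.png",im)
s=manip.get_state();print(s['time'],s['width'],s['ft_force'])
delta([.4715,-.0259,.12]);print(proj("wrist",[.4774,-.0259,.1135]),proj("wrist",[.4715,-.0259,.1135]))
```

```text
pos [ 0.4699 -0.021   0.1596] delta [-1.6 -4.9 39.6] [-0.06  0.01 -0.59]
1.8167 0.00020351937836201003 [-0.9425182   0.05727175 -1.49689045]
pos [ 0.4678 -0.0198  0.157 ] delta [-3.9 -6.1 36.9] [ 0.01 -0.25 -0.58]
[250.09054469 225.37495631] [249.94719335 217.16390773]
```

View pics/w1.png

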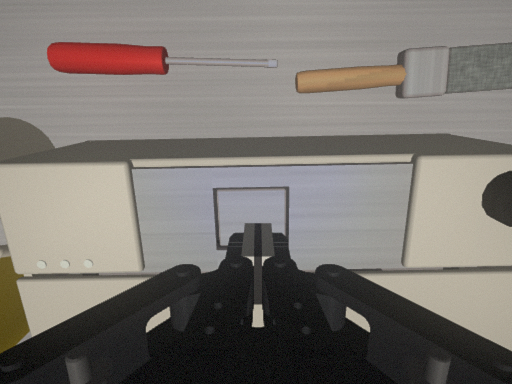

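The wrist view shows the catch outline at columns 215–289, rows 187–249. That puts it laterally within about 1 mm of the estimate. The shut fingertips are at about (258,225). Descending to just above it.

servo_tool(
  deltas="-3 -4 12 0 0 0; -4 -6 24 0 0 -0.5; -4 -6 32 0 0 -0.5; -4 -6 34 0 0 -0.5; -4 -6 34 0 0 -0.5",
)

```text
time: 2.23
eef_pos: [0.4723, -0.0233, 0.1252]
eef_rot: [-0.001, 1.0, 0.0, -0.001]
ft_force: [0.5, -1.0, -0.4]
width: -0.0003
```

Run:
```python
from h import *
delta([.472,-.0259,.1135]);
s=manip.get_state();print(s['time'],s['width'],s['ft_force'])
```

```text
pos [ 0.4723 -0.0233  0.1252] delta [ 0.3 -2.6 11.7] [ 0.03 -0.14  0.15]
2.2333 -0.00029780657841242686 [ 0.50190366 -0.97867029 -0.39030289]
```

servo_tool(
  deltas="0 -2 3 0 0 0; 0 -2 6 0 0 0; 0 -2 9 0 0 0; 0 -2 11 0 0 0; 0 -2 13 0 0 0; 0 -2 13 0 0 0",
)

```text
time: 2.73
eef_pos: [0.4734, -0.0262, 0.1132]
eef_rot: [-0.001, 1.0, 0.0, 0.0]
ft_force: [-0.1, -0.4, -0.3]
width: -0.0002
```

servo_tool(
  deltas="0 0 1 0 0 0; 0 0 2 0 0 0; 0 0 3 0 0 0; 0 0 4 0 0 0; 0 0 4 0 0 0",
)

```text
time: 3.15
eef_pos: [0.4736, -0.0262, 0.1094]
eef_rot: [-0.001, 1.0, 0.0, 0.0]
ft_force: [-0.1, -0.2, 0.2]
width: -0.0001
```

servo_tool(
  deltas="0 0 1 0 0 0; 0 0 2 0 0 0; 0 0 2 0 0 0",
)

```text
time: 3.4
eef_pos: [0.4736, -0.0262, 0.1076]
eef_rot: [-0.001, 1.0, -0.0, 0.0]
ft_force: [-1.7, 0.8, 4.6]
width: -0.0
```

Run:
```python
from h import *
s=manip.get_state();print(s['time'],s['eef_pos'],s['ft_force'])
for n in("wrist","top"):
    im,d=manip.read_camera(n);cv2.imwrite(f"pics/{n}2.png",im)
```

```text
3.4 [ 0.47355345 -0.02624617  0.10755374] [-1.6866718   0.7815889   4.59697222]
```

View pics/wrist2.png

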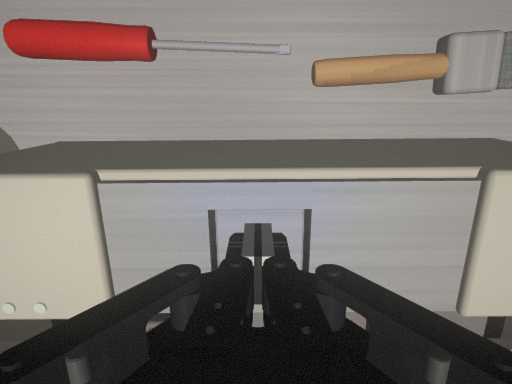

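View pics/top2.png

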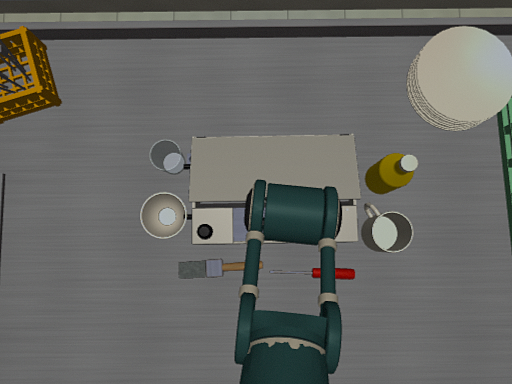

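Force is 4.6 N with the catch about 5 mm in, and the cover's front edge has started to move in both views. Letting go and backing off toward the robot.

servo_tool(
  deltas="0 0 -6 0 0 0; 8 0 -14 0 0 0; 20 0 -22 0 0 0; 35 0 -30 0 0 0; 50 0 -40 0 0 0; 60 0 -50 0 0 0; 70 0 -60 0 0 0; 70 0 -60 0 0 0",
)

```text
time: 4.17
eef_pos: [0.4031, -0.0264, 0.1687]
eef_rot: [-0.001, 1.0, -0.0, 0.001]
ft_force: [0.6, 0.4, 1.4]
width: -0.0001
```

Run:
```python
from h import *
s=manip.get_state();print(s['time'],s['eef_pos'],s['ft_force'])
for n in("scene","top"):
    im,d=manip.read_camera(n);cv2.imwrite(f"pics/{n}3.png",im)
```

```text
4.1667 [ 0.40307201 -0.0264495   0.16873448] [0.63662866 0.4086271  1.42756191]
```

View pics/scene3.png

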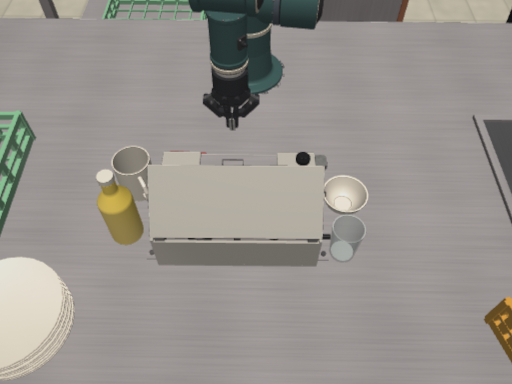

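View pics/top3.png

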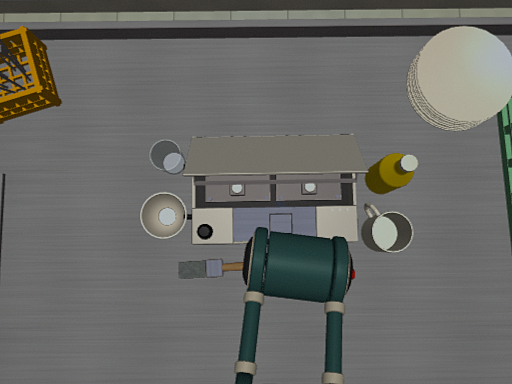

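The cover is swinging open (edge at row ~175 in the top view) and two buttons are visible at (237,188) and (310,187). Waiting for it to finish.

servo_tool(
  deltas="0 0 -20 0 0 0; 0 0 -40 0 0 0; 0 0 -50 0 0 0; 0 0 -50 0 0 0; 0 0 -50 0 0 0; 0 0 -50 0 0 0; 0 0 -50 0 0 0; 0 0 -50 0 0 0; 0 0 -50 0 0 0; 0 0 -50 0 0 0",
)

```text
time: 5.1
eef_pos: [0.4031, -0.0263, 0.2167]
eef_rot: [-0.001, 1.0, 0.0, -0.0]
ft_force: [0.1, -0.3, -0.1]
width: 0.0002
```

servo_tool(
  deltas="0 0 0 0 0 0; 0 0 0 0 0 0; 0 0 0 0 0 0; 0 0 0 0 0 0; 0 0 0 0 0 0; 0 0 0 0 0 0; 0 0 0 0 0 0; 0 0 0 0 0 0; 0 0 0 0 0 0; 0 0 0 0 0 0",
)

```text
time: 5.93
eef_pos: [0.4034, -0.0263, 0.2173]
eef_rot: [-0.001, 1.0, -0.0, 0.0]
ft_force: [0.1, 0.8, 0.4]
width: -0.0
```

Run:
```python
from h import *
s=manip.get_state();print(s['time'],s['eef_pos'],s['ft_force'])
for n in("scene","top"):
    im,d=manip.read_camera(n);cv2.imwrite(f"pics/{n}4.png",im);np.save(f"pics/{n}4.npy",d)
    if n=="top":cv2.imwrite("pics/top4z.png",cv2.resize(im[120:260,180:370],None,fx=4,fy=4,interpolation=2))
```

```text
5.9333 [ 0.40342937 -0.02632974  0.21728643] [0.11666665 0.75715046 0.4099788 ]
```

View pics/scene4.png

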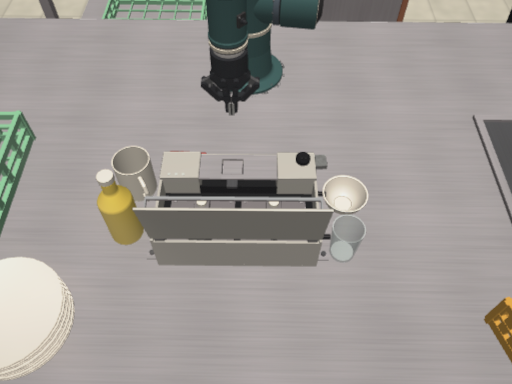

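View pics/top4z.png

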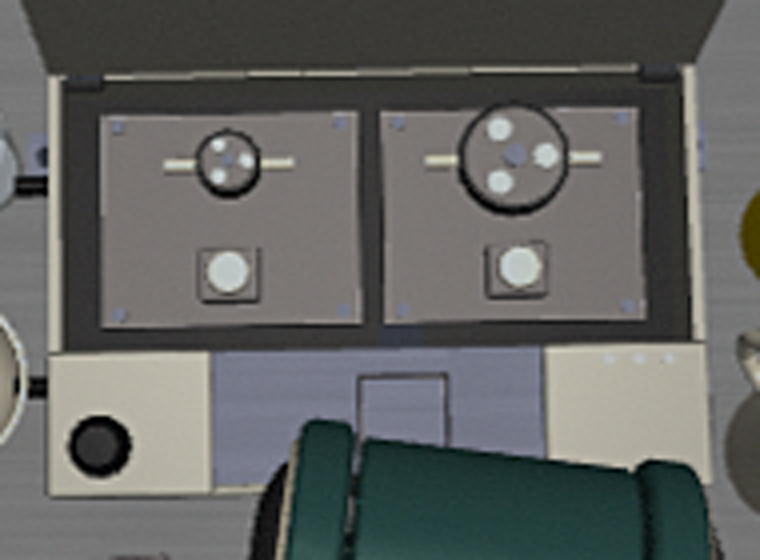

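The top view shows the cover fully back. The larger pump head is at zoomed (513,158), on the right, with its button at zoomed (520,267), i.e. pixel (310,187). The left pump head is the small one. Measuring the button now.

Run:
```python
from h import *
im=cv2.imread("pics/top4.png").astype(int)
for (u0,v0,z) in((310,187,.094),(237,188,.094)):
    w=im[v0-9:v0+10,u0-9:u0+10];m=w.min(2)>150
    m=cv2.connectedComponentsWithStats(m.astype(np.uint8));i=1+np.argmax(m[2][1:,4])
    c=m[3][i]+[u0-9,v0-9];a=m[2][i,4];X=ray("top",*c,z);print(c,a,X,"diam",2*np.sqrt(a/np.pi)*2.2,"scene px",proj("scene",X))
    dd=np.load("pics/top4.npy");C=manip.calibration("top");zz=np.median(dd[int(c[1])-2:int(c[1])+3,int(c[0])-2:int(c[0])+3]);print(C["R"].T@(zz*np.linalg.inv(C["camera_matrix"])@[*c,1]-C["t"]))
g=cv2.cvtColor(im.astype(np.uint8),6)
hu,hv=180+513/4,120+158/4;h=ray("top",hu,hv,.082);print("head",h)
s=cv2.imread("pics/scene4.png");cv2.imwrite("pics/s4z.png",cv2.resize(s[140:270,130:350],None,fx=3.6,fy=3.6,interpolation=2))
# cover edge
for a in(1.3,1.5,1.75):print(a,proj("scene",[.671-.153*np.cos(a),-.012,.117+.153*np.sin(a)]))
```

```text
[309.47368421 186.07894737] 76 [ 0.56070952 -0.09285756  0.094     ] diam 21.641359341210116 scene px [201.28844206 199.94099174]
[ 0.56074517 -0.09288807  0.09372921]
[236.52       187.25333333] 75 [0.55924418 0.07086084 0.094     ] diam 21.498510523728477 scene px [273.62454381 200.60682317]
[0.55935549 0.07090592 0.09314493]
head [ 0.62356327 -0.09258761  0.082     ]
1.3 [233.09703853 179.56273114]
1.5 [232.26768392 190.99418038]
1.75 [231.33196763 209.04326297]
```

View pics/s4z.png

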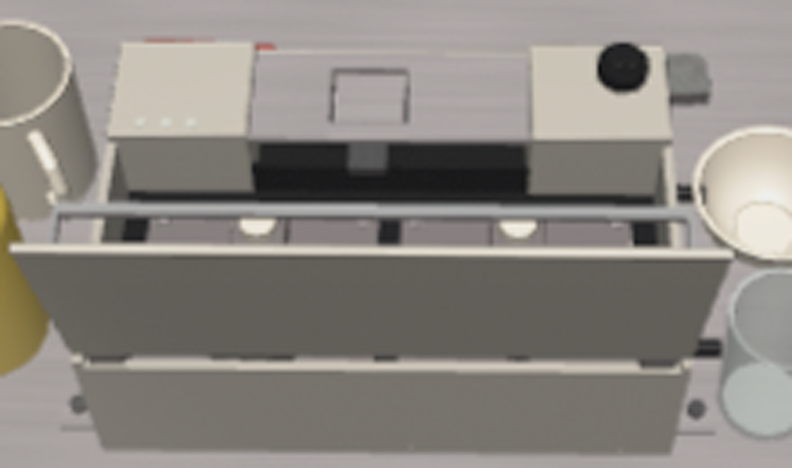

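Button measured at (0.5607, −0.0929). Depth height is 93.7 mm, button spacing 163.7 mm, and it sits 63 mm in front of the head, all consistent with the given sizes. The cover edge is at row ~210, which is about 1.75 rad. I'll check how far the rod near the cover edge reaches, then move.

Run:
```python
from h import *
d=np.load("pics/scene4.npy");C=manip.calibration("scene")
for u,v in((215,198),(215,199),(250,198),(200,198),(250,199),(232,211)):
    print(u,v,(C["R"].T@(d[v,u]*np.linalg.inv(C["camera_matrix"])@[u,v,1]-C["t"])).round(3))
delta([.5605,-.0929,.2]);delta([.5605,-.0929,.094])
```

```text
215 198 [ 0.676 -0.043  0.269]
215 199 [ 0.677 -0.043  0.267]
250 198 [0.672 0.021 0.266]
200 198 [ 0.674 -0.07   0.266]
250 199 [0.675 0.021 0.266]
232 211 [ 0.701 -0.011  0.266]
pos [ 0.4034 -0.0263  0.2173] delta [-157.   -66.8   17.3] [-0.  -0.   0.1]
pos [ 0.4034 -0.0263  0.2173] delta [-157.   -66.8  123.3] [-0.  -0.   0.1]
```

servo_tool(
  deltas="-15 -7 3 0 0 0; -38 -17 8 0 0 0; -62 -27 14 0 0 0; -86 -37 20 0 0 0; -108 -46 28 0 0 0; -128 -55 38 0 0 0; -144 -62 52 0 0 0; -153 -66 68 0 0 0; -157 -67 85 0 0 0; -157 -67 95 0 0 0",
)

```text
time: 6.87
eef_pos: [0.5605, -0.0933, 0.1201]
eef_rot: [-0.001, 1.0, 0.0, -0.001]
ft_force: [0.8, 0.3, -1.0]
width: -0.0
```

servo_tool(
  deltas="0 0 10 0 0 0; 0 0 14 0 0 0; 0 0 14 0 0 0",
)

```text
time: 7.12
eef_pos: [0.5593, -0.0927, 0.1071]
eef_rot: [-0.001, 1.0, 0.0, -0.001]
ft_force: [-0.1, 0.0, -0.5]
width: -0.0001
```

Run:
```python
from h import *
s=manip.get_state();print(s['time'],s['ft_force'])
delta([.5605,-.0929,.094])
im,d=manip.read_camera("wrist");cv2.imwrite("pics/w5.png",im)
im,d=manip.read_camera("top");cv2.imwrite("pics/t5.png",im)
print(proj("wrist",[.5607,-.0929,.094]))
```

```text
7.1167 [-0.1368444   0.00107    -0.52861629]
pos [ 0.5593 -0.0927  0.1071] delta [-1.3 -0.2 13.1] [ 0.03 -0.13  0.11]
[259.39571035 229.39955773]
```

View pics/w5.png

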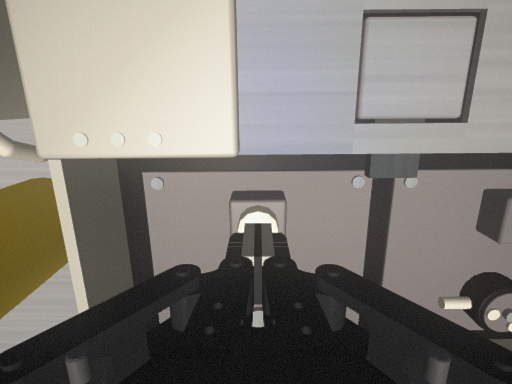

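View pics/t5.png

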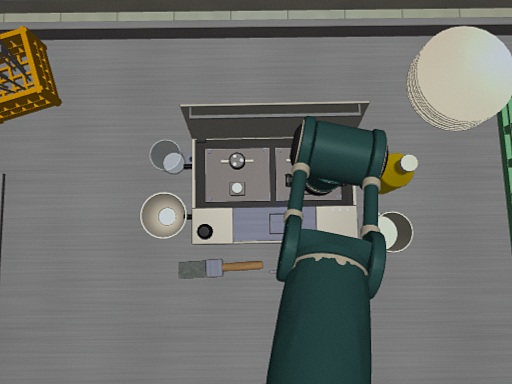

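The wrist view shows the fingertips centred over the button at (258,222). The top view shows the cover still open and the arm clear. Pressing.

servo_tool(
  deltas="-1 0 4 0 0 0; -1 0 8 0 0 0; -1 0 11 0 0 0; -1 0 13 0 0 0; -1 0 15 0 0 0; -1 0 15 0 0 0; -1 0 15 0 0 0",
)

```text
time: 7.8
eef_pos: [0.5614, -0.093, 0.0934]
eef_rot: [-0.001, 1.0, 0.0, -0.0]
ft_force: [-2.0, 0.5, 2.0]
width: -0.0002
```

servo_tool(
  deltas="0 0 1 0 0 0; 0 0 2 0 0 0; 0 0 3 0 0 0; 0 0 3 0 0 0; 0 0 3 0 0 0",
)

```text
time: 8.22
eef_pos: [0.5615, -0.0931, 0.0904]
eef_rot: [-0.001, 1.0, 0.0, -0.0]
ft_force: [-2.2, 0.5, 3.7]
width: -0.0002
```

servo_tool(
  deltas="0 0 1 0 0 0; 0 0 2 0 0 0; 0 0 3 0 0 0; 0 0 3 0 0 0; 0 0 3 0 0 0; 0 0 3 0 0 0",
)

```text
time: 8.72
eef_pos: [0.5616, -0.0931, 0.088]
eef_rot: [-0.001, 1.0, -0.0, 0.0]
ft_force: [-3.6, 0.8, 8.8]
width: -0.0001
```

At 8.8 N and z = 0.088 the button is at its stop. One check of the cover, then hand in.

Run:
```python
from h import *
im,d=manip.read_camera("scene");cv2.imwrite("pics/s6.png",im)
im,d=manip.read_camera("wrist");cv2.imwrite("pics/w6.png",im)
for i in range(3):
    manip.read_camera("wrist");s=manip.get_state();print(s['time'],s['eef_pos'].round(4),s['ft_force'].round(1))
```

```text
8.8667 [ 0.5616 -0.0931  0.088 ] [-4.5  1.5  8.3]
8.9167 [ 0.5615 -0.0931  0.088 ] [-3.5  0.9  7.5]
8.9667 [ 0.5616 -0.0931  0.088 ] [-3.   1.   7.7]
```

View pics/s6.png

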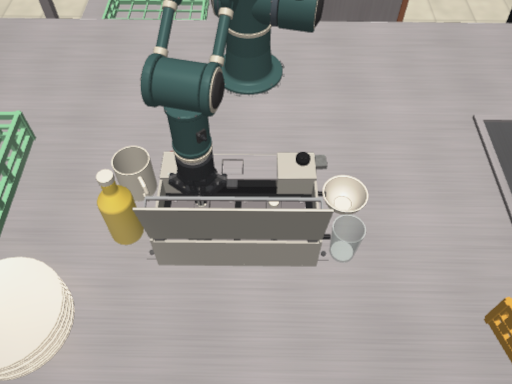

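View pics/w6.png

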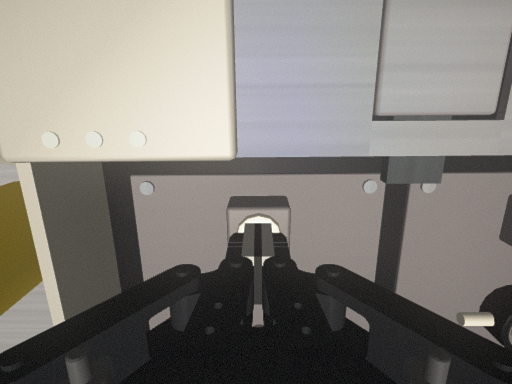

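servo_tool(
  deltas="0 0 1 0 0 0; 0 0 1 0 0 0; 0 0 1 0 0 0",
)

```text
time: 9.22
eef_pos: [0.5616, -0.0931, 0.0879]
eef_rot: [-0.001, 1.0, -0.0, -0.0]
ft_force: [-6.6, 1.0, 13.2]
width: -0.0003
```

Run:
```python
from h import *
s=manip.get_state();print(s['time'],s['eef_pos'].round(4),s['ft_force'].round(1))
print(manip.finish_job())
```

```text
9.2167 [ 0.5616 -0.0931  0.0879] [-6.6  1.  13.2]
the job is handed in; nothing more can be done
None
```

I handed the job in at 9.2 s with the larger (right-hand) pump's prime button held down; the hand-in gave no verdict.

- **Catch and cover:** I found the catch mainly by camera, then pressed it with the shut fingertips to 4.6 N. I backed off as the cover began to move. The cover edge in the scene camera afterwards fits about 1.75 rad, fully open.
- **Prime button:** The last reading was tip height 87.9 mm and 13 N down on the button. The final 1 mm of commanded travel moved the tip only 0.1 mm, so the button is at its stop.
- **Last pictures:** The cover was still open. The arm was clear of the smaller pump's button, and the things standing around looked undisturbed.

Two readings disagreed:

- **Catch force:** There was almost no force on the catch at 109.4 mm, where I expected it to be about 4 mm in. It only showed 2 mm lower.
- **Catch position:** The wrist and top cameras differed by about 5 mm in x on the catch's position. I pressed between the two estimates.

I also saw about 6.6 N of sideways force on the fingers at the end, but the fingertips did not slip.

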